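# Screw a hose barb into a coupling: snug, then an eighth of a turn

### The job

Pick up the grey hose barb, start its thread in the white coupling that is held in the vice, and screw it in until its flange nips the rubber washer and the turning stiffens; then give it an eighth of a turn more, stop there and let go. Do not crush the washer, and leave the other things where they stand.

Things in the scene. Friction and masses are not known exactly. Their poses are not given: they have to be found in the camera images.
- vice: Small grey bench vice, fixed to the worktop, about 170 x 76 mm, jaws 105 mm high, its screw and handle to its -x side. Origin on the worktop straight under the coupling's axis. It holds the white coupling (44 mm hexagon in the jaws, round socket 47 mm across above), whose open mouth faces up 140 mm over the worktop.
- mouth (a point): Centre of the coupling's rim, 140 mm over the worktop; z up. Bore 33 mm, 24 mm deep. A rubber washer (34 mm hole, 45 mm across) lies on the rim, 2.7 to 4.3 mm thick; it gives about 13 N a mm. Inside: right-hand thread, two starts, 14 mm lead (7 mm pitch), beginning 3 mm below the rim; the two starts lie within 45 degrees of this frame's +x and -x directions, differing each time.
- barb: Loose grey plastic hose barb, 72 mm long, 55 to 90 g, standing upright on its threaded end. Origin at the lower tip, z up. From the tip: 16 mm threaded spigot (25 mm core, 31 mm over the two thread ridges), flange 43 mm across from 16 to 20 mm, hexagon from 20 to 40 mm, barbed tail 23 mm thick to 72 mm. Pushing it down on the washer adds about 0.02 N m of turning friction per N.
- barb_hex (a point): Centre of the barb's hexagon, 30 mm above its lower tip, on the axis: the place to grip. Hexagon 30 mm across flats, 20 mm high; flats face along +x and every 60 degrees. The low leading ends of the two thread ridges point along +x and -x, 4.5 mm above the tip. Clockwise from above it goes in 14 mm a turn, loosely (under 0.05 N m); once it binds the moment climbs some 0.2 N m in an eighth turn.
- dispenser: White pump dispenser, 72 mm thick, 184 mm tall, on the narrow steel shelf; origin at its foot. Leave it alone.
- glass_bottle: Empty glass bottle, 62 mm thick, 215 mm tall, on the narrow steel shelf; origin at its foot. Leave it alone.
- funnel: Green plastic funnel, mouth down, 100 mm wide, 105 mm tall, on the narrow steel shelf; origin at its foot. Leave it alone.
- peg: Wooden clothes peg, 72 x 16 x 10 mm, lying on the worktop; origin under its middle. Leave it alone.

How it is judged:
By the outcome, as a careful person would: the job done as asked, in the order asked, and still so for the second after the job is handed in, with the robot touching nothing.
It also fails if it takes over 64 s, if anything falls off the work surface, if the arm or the gripper's body presses on something with over 40 N, if the wrist force passes 120 N, or if a joint passes its speed limit or range.

### The arm

A 6-joint arm with a two-finger parallel gripper is mounted at the origin on the work surface. World frame = base frame: x ahead of the robot, y to its left, z up, the work surface at z = 0. Lengths are in m, angles in rad, forces in N, time in s.
With the tool pointing down it reaches from about 0.35 to 0.975 m from the base axis. Payload 7.1 kg.
Tool frame: the origin (TCP) lies midway between the tips of the shut fingers; the grasp point (between the pads) lies 19 mm behind it; z points along the fingers, x is the direction in which the jaws open and shut, and the axes are right-handed (so a half turn about z gives the same grasp; the last joint's range is limited). The gripper opens to 88 mm and grips with 3 to 60 N. Pads are 20 mm wide; open, the fingers measure 115 mm over their backs; the gripper's body (75 mm by 178 mm) begins 61 mm behind the grasp point.
Start: joints at [1.129, 0.423, 1.63, -0, 1.089, -0.019], TCP at [0.256, 0.57, 0.223] pointing down, gripper open.
Joint ranges: [-3, 3], [-0.9, 2.11], [0.09, 2.58], [-1.31, 4.45], [0.11, 2.69], [-2.54, 2.54]. Speed limits (rad/s): [2.39, 2.39, 3.01, 3.14, 3.14, 3.14].

### API

Orientations are given as a unit quaternion [w, x, y, z].
In Python, from station import move_pose, movel, movej, command_gripper, wait, inverse_kinematics, read_camera, camera_info, MotionError, job_done, get_time, get_joint_pos, get_qvel, get_effort, get_tcp_pos, get_ee_rot, get_ft_force, get_ft_torque, get_grip_width gives the robot as it stands. Calls block until the motion is done:
- move_pose(position, orientation): joint-space move of the TCP to a pose.
- movel(position, frame=None, v=0.15, until_force=None): straight line of the TCP; frame=None keeps the orientation; v is the mean speed in m/s. With until_force (N) it stops when the force on the tool has changed by that much, and returns True; else False.
- movej(angles): joint-space move.
- command_gripper(opening): opening from 0.0 (shut) to 1.0 (fully open); the grip force is fixed at half the most; returns when the fingers have stopped.
- wait(seconds).
- inverse_kinematics(position, orientation): joint angles nearest the present ones, or None.
- read_camera(name): name is "scene" or "top" or "wrist"; returns the picture (384x512x3 uint8, red, green, blue); there is no depth.
- camera_info(name): a dict with "intrinsics" (3x3 intrinsics, pixels), "T" (4x4, takes a point from camera to world coordinates); the wrist camera has in their place "tool_from_camera" (4x4, takes a point from camera to tool coordinates, whose origin is the TCP and whose axes are the tool frame's). Camera axes: x right, y up, looking along -z (the intrinsics and any distortion apply to the point x, -y, -z); pixel columns grow to the right and rows downward; lengths in m; the calibration is good to about 2 mm. A picture is of the moment at which its call begins: read the wrist's pose just before it. camera_info takes no time and is no camera call.
A pose or a line that the arm cannot do raises MotionError and nothing moves.
- job_done(): hands the job in, once; it reports no verdict.
Readings, each from a call of its own:
- get_time(): time.
- get_joint_pos(): joint angles.
- get_qvel(): joint speeds.
- get_effort(): joint torques, N m.
- get_tcp_pos(): TCP position.
- get_ee_rot(): TCP orientation.
- get_ft_force(): force on the tool from outside, world axes, zero at the start.
- get_ft_torque(): the same for the moment, N m.
- get_grip_width(): opening from 0.0 (shut) to 1.0 (fully open).
Only numpy, scipy, OpenCV 4.12 (cv2) and the standard library are available. Lean on these libraries where they do the work, as an engineer would, in place of code of your own. Each camera call takes 0.05 s, during which the arm holds its last target.

## Working session

There is one attempt and no reset: what is moved stays moved. The work goes in short steps, each a Python script; the robot and the scene stay as the last script left them, time stands still between calls to the robot, and variables do not carry over. Pictures are saved under pics/ and viewed, and the job is handed in when it is done.

```bash
mkdir -p pics; ls; python3 - <<'E'
from station import *
import cv2,numpy as np
np.set_printoptions(precision=4,suppress=True)
for n in ("scene","top","wrist"):
    im=read_camera(n); cv2.imwrite(f"pics/{n}0.png",cv2.cvtColor(im,cv2.COLOR_RGB2BGR))
    print(n,camera_info(n))
print(get_time(),get_tcp_pos(),get_ee_rot(),get_ft_force(),get_ft_torque())
E
```

```text
pics
scene {'intrinsics': array([[348.5346,   0.    , 254.1276],
       [  0.    , 348.5346, 190.9107],
       [  0.    ,   0.    ,   1.    ]]), 'T': array([[-0.7338, -0.5439,  0.4071,  0.8985],
       [ 0.6793, -0.5897,  0.4367,  0.3186],
       [ 0.0026,  0.597 ,  0.8022,  0.6914],
       [ 0.    ,  0.    ,  0.    ,  1.    ]])}
top {'intrinsics': array([[382.7591,   0.    , 256.1708],
       [  0.    , 382.7591, 190.4212],
       [  0.    ,   0.    ,   1.    ]]), 'T': array([[ 0.0278,  0.9897, -0.1404,  0.5021],
       [-0.9996,  0.0276, -0.0031, -0.0122],
       [ 0.0008,  0.1404,  0.9901,  0.7949],
       [ 0.    ,  0.    ,  0.    ,  1.    ]])}
wrist {'intrinsics': array([[317.2542,   0.    , 258.1924],
       [  0.    , 317.2542, 192.1914],
       [  0.    ,   0.    ,   1.    ]]), 'tool_from_camera': array([[ 1.    ,  0.0013,  0.0001,  0.0005],
       [ 0.0013, -0.9693, -0.246 , -0.0664],
       [-0.0002,  0.246 , -0.9693, -0.1619],
       [ 0.    ,  0.    ,  0.    ,  1.    ]])}
0.15 [0.2562 0.5696 0.2221] [ 0.0003  0.8397  0.543  -0.0005] [ 0.0378  1.2935 -0.381 ] [ 0.0021  0.0537 -0.0316]
```

View pics/scene0.png

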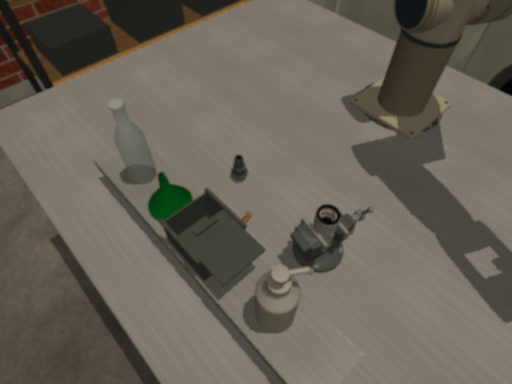

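View pics/top0.png

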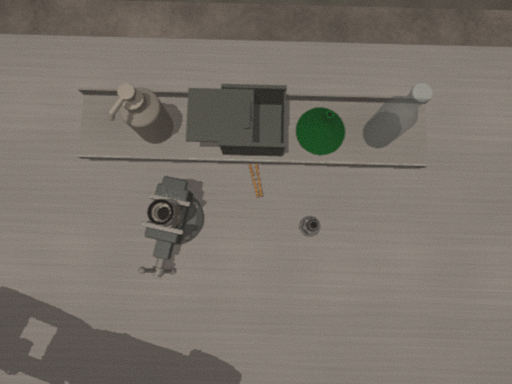

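View pics/wrist0.png

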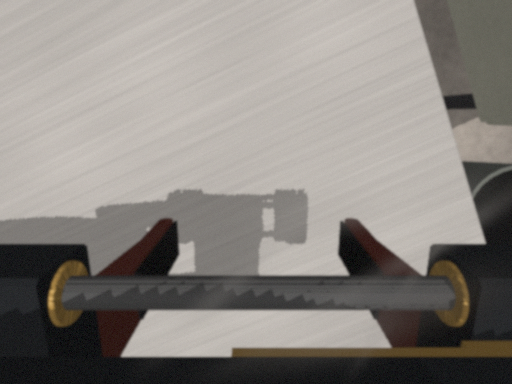

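The top picture shows the barb at about (311,226), the coupling mouth at about (161,212) with the vice handle toward (158,270), and the peg at (256,180). In the scene picture the barb is at about (240,168) and the mouth at (327,215). I'll zoom in on both and cast rays.

```bash
cat > h.py <<'E'
from station import *
import cv2,numpy as np
from scipy.spatial.transform import Rotation as R
np.set_printoptions(precision=4,suppress=True)
def camT(n):
    i=camera_info(n)
    if n!="wrist": return i["intrinsics"],i["T"]
    q=get_ee_rot(); T=np.eye(4); T[:3,:3]=R.from_quat([q[1],q[2],q[3],q[0]]).as_matrix(); T[:3,3]=get_tcp_pos()
    return i["intrinsics"],T@i["tool_from_camera"]
def ray(K,T,u,v):
    d=np.array([(u-K[0,2])/K[0,0],-(v-K[1,2])/K[1,1],-1.])
    return T[:3,3],T[:3,:3]@d
def onz(K,T,u,v,z):
    o,d=ray(K,T,u,v); return o+d*(z-o[2])/d[2]
def proj(K,T,p):
    c=np.linalg.inv(T)@np.r_[p,1]; return np.array([K[0,2]+K[0,0]*c[0]/-c[2],K[1,2]-K[1,1]*c[1]/-c[2]])
def tri(a,b):
    (o1,d1),(o2,d2)=a,b
    s=np.linalg.lstsq(np.c_[d1,-d2],o2-o1,rcond=None)[0]
    return (o1+s[0]*d1+o2+s[1]*d2)/2,np.linalg.norm(o1+s[0]*d1-o2-s[1]*d2)
def quat_down(yaw):  # tool x axis along yaw, z down
    m=np.array([[np.cos(yaw),np.sin(yaw),0],[np.sin(yaw),-np.cos(yaw),0],[0,0,-1]])
    x=R.from_matrix(m).as_quat(); return np.array([x[3],x[0],x[1],x[2]])
def save(im,name): cv2.imwrite("pics/"+name,cv2.cvtColor(im,cv2.COLOR_RGB2BGR))
E
python3 - <<'E'
from h import *
t=cv2.imread("pics/top0.png"); s=cv2.imread("pics/scene0.png")
a=cv2.resize(t[170:290,130:210],None,fx=5,fy=5,interpolation=cv2.INTER_CUBIC)
b=cv2.resize(t[200:250,290:330],None,fx=8,fy=8,interpolation=cv2.INTER_CUBIC)
c=cv2.resize(s[190:270,285:365],None,fx=5,fy=5,interpolation=cv2.INTER_CUBIC)
d=cv2.resize(s[150:190,220:260],None,fx=8,fy=8,interpolation=cv2.INTER_CUBIC)
def hs(x,y):
    h=max(x.shape[0],y.shape[0]); p=lambda q:np.pad(q,((0,h-q.shape[0]),(0,0),(0,0)))
    return np.hstack([p(x),p(y)])
cv2.imwrite("pics/z1.png",cv2.convertScaleAbs(hs(a,c)[:600],alpha=1.5));cv2.imwrite("pics/z2.png",cv2.convertScaleAbs(hs(b,d),alpha=1.5))
E
```

```text
(no output)
```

View pics/z1.png

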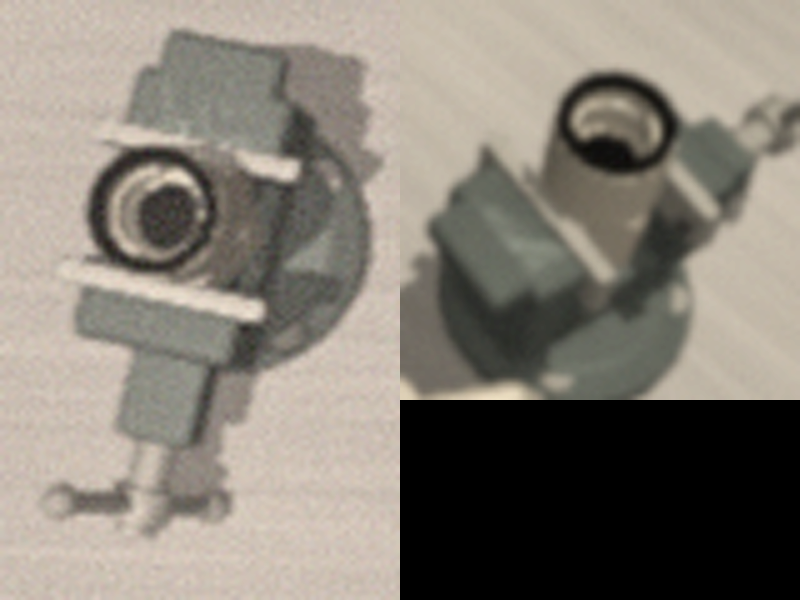

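View pics/z2.png

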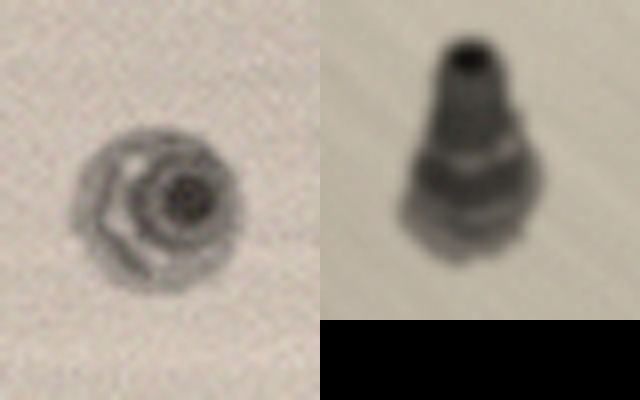

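Top view: washer ring centre (160.4,211.6), barb flange (309.6,226.4), tail hole (313.5,224.8). Scene view: ring (328.4,214.4), tail hole (238.8,157.1). Next I triangulate and check the heights.

```bash
python3 - <<'E'
from h import *
T=camT("top");S=camT("scene")
print("mouth",tri(ray(*T,160.4,211.6),ray(*S,328.4,214.4)),onz(*T,160.4,211.6,.143),onz(*S,328.4,214.4,.143))
print("barbtop",tri(ray(*T,313.5,224.75),ray(*S,238.75,157.1)),onz(*T,313.5,224.75,.072),onz(*T,309.6,226.4,.02),onz(*S,238.75,157.1,.072))
# vice axis: handle vs jaws in top
a=onz(*T,130+147/5,170+470/5,.08); 
# jaw edges white strips in top (z=.105)
p=onz(*T,130+62/5,170+265/5,.105);q=onz(*T,130+265/5,170+310/5,.105);print("strip",p,q,np.degrees(np.arctan2(*(q-p)[[1,0]])))
p=onz(*T,130+105/5,170+132/5,.105);q=onz(*T,130+298/5,170+172/5,.105);print("strip",p,q,np.degrees(np.arctan2(*(q-p)[[1,0]])))
print(a)
E
```

```text
mouth (array([0.5536, 0.1532, 0.1399]), np.float64(0.00047265490891754933)) [0.5535 0.1522 0.143 ] [0.5553 0.1543 0.143 ]
barbtop (array([ 0.542 , -0.1195,  0.0698]), np.float64(0.0014274100143955928)) [ 0.5423 -0.1197  0.072 ] [ 0.5417 -0.1196  0.02  ] [ 0.5428 -0.1173  0.072 ]
strip [0.5351 0.1929 0.105 ] [0.521 0.119 0.105] -100.77208582016733
strip [0.5836 0.1806 0.105 ] [0.571  0.1098 0.105 ] -100.11073470588799
[0.4621 0.1639 0.08  ]
```

Two views agree: mouth at about (0.554,0.153,0.140), barb at about (0.542,-0.119), vice +x yaw about -10°. I'll look closer with the wrist camera, at the mouth first (two opposed yaws to cancel camera bias) and then at the barb.

```bash
python3 - <<'E'
from h import *
import json
rec={}
def view(xy,z,yaw,name):
    q=quat_down(np.radians(yaw)); j=inverse_kinematics([*xy,z],q); print(name,j)
    move_pose([*xy,z],q); wait(0.2)
    K,T=camT("wrist"); im=read_camera("wrist"); save(im,name+".png"); rec[name]=T.tolist(); print(get_tcp_pos(),get_time())
view((.554,.153),.26,-80,"wm_a")
view((.554,.153),.26,100,"wm_b")
view((.542,-.119),.17,100,"wb_a")
json.dump(rec,open("rec.json","w"))
E
```

```text
wm_a [ 0.2488  0.3081  1.7093 -0.      1.1242  1.645 ]
[0.5539 0.1536 0.2599] 2.2583
wm_b [ 0.2488  0.3081  1.7093 -0.      1.1242 -1.4966]
[0.554 0.153 0.26 ] 5.1583
wb_a [-0.2376  0.3899  1.8263 -0.      0.9254 -1.9829]
[ 0.5424 -0.1181  0.1704] 6.5167
```

View pics/wm_a.png

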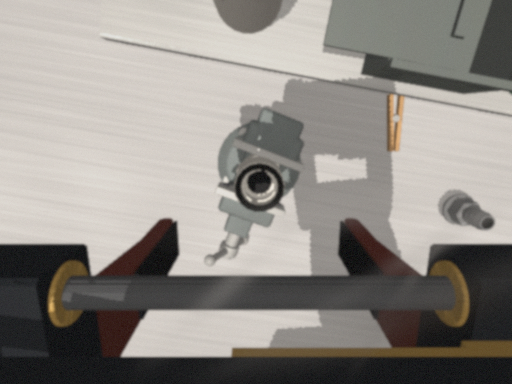

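View pics/wm_b.png

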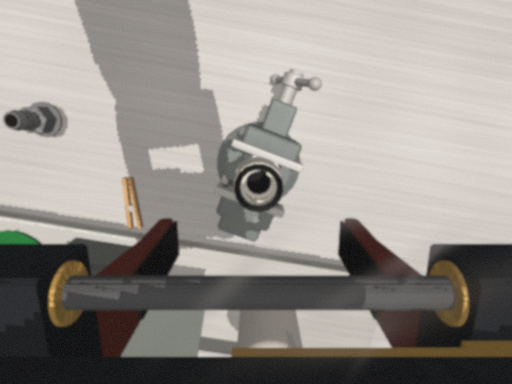

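View pics/wb_a.png

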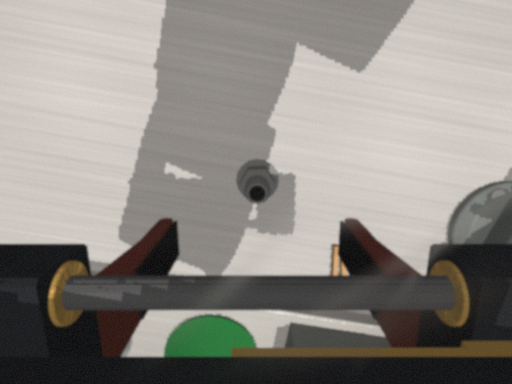

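The wrist pictures show the washer ring at about (260,186) and (258,187). Below the camera, the barb sits in shadow, with its tail hole at (257,193) and flange at (257,180). I'll fit the ring and zoom on the hexagon.

```bash
python3 - <<'E'
from h import *
import json
rec={k:np.array(v) for k,v in json.load(open("rec.json")).items()}
K=camera_info("wrist")["intrinsics"]
for n,c in (("wm_a",(260,186)),("wm_b",(258,187))):
    g=cv2.imread(f"pics/{n}.png",0)
    m=(g<60).astype(np.uint8); r=30; x0,y0=c[0]-r,c[1]-r; m=m[y0:y0+2*r,x0:x0+2*r]
    cs,_=cv2.findContours(m,cv2.RETR_CCOMP,cv2.CHAIN_APPROX_NONE)
    for q in sorted(cs,key=len)[-3:]:
        if len(q)<20: continue
        e=cv2.fitEllipse(q); u,v=e[0][0]+x0,e[0][1]+y0
        print(n,len(q),(u,v),e[1],onz(K,rec[n],u,v,.1435))
b=cv2.imread("pics/wb_a.png")[150:215,225:290]; b=cv2.resize(b,None,fx=6,fy=6,interpolation=cv2.INTER_CUBIC)
a=cv2.imread("pics/wm_b.png")[90:150,0:70]; a=cv2.resize(a,(390,390),interpolation=cv2.INTER_CUBIC)
cv2.imwrite("pics/z3.png",np.hstack([cv2.convertScaleAbs(b,alpha=2.0),a]))
c=np.hstack([cv2.resize(cv2.imread(f"pics/{n}.png")[155:215,228:288],(390,390),interpolation=cv2.INTER_CUBIC) for n in("wm_a","wm_b")])
cv2.imwrite("pics/z4.png",cv2.convertScaleAbs(c,alpha=1.3))
T=rec["wb_a"]
print("hole",onz(K,T,257,193,.072),"flange",onz(K,T,257,180,.02))
E
```

```text
wm_a 132 (258.9946002960205, 186.86768913269043) (44.74347686767578, 46.27545166015625) [0.5557 0.1536 0.1435]
wm_a 167 (259.0994415283203, 187.27591514587402) (36.66404724121094, 38.02897644042969) [0.5554 0.1534 0.1435]
wm_b 131 (258.0072078704834, 187.83669090270996) (44.41938781738281, 46.459808349609375) [0.5545 0.1531 0.1435]
wm_b 168 (258.07500076293945, 187.33279037475586) (37.01591491699219, 38.09474563598633) [0.554  0.1531 0.1435]
hole [ 0.5435 -0.1187  0.072 ] flange [ 0.5434 -0.1189  0.02  ]
```

View pics/z3.png

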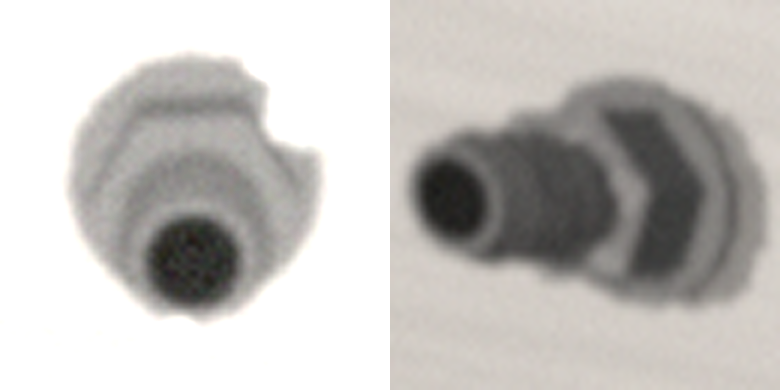

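View pics/z4.png

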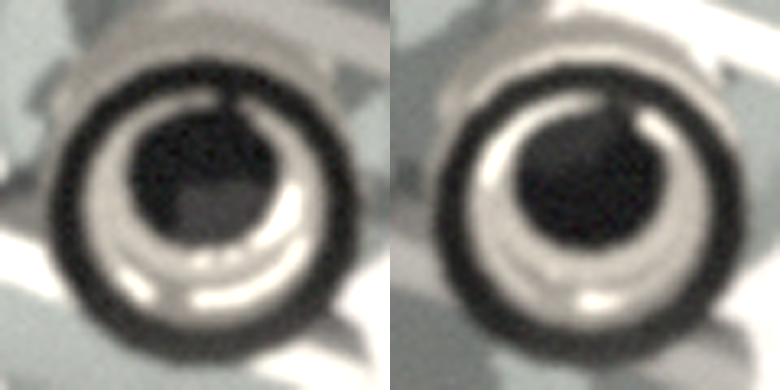

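The mouth, averaged over the two views, is at (0.5549,0.1533). The barb axis is at (0.544,-0.1187), with both hole and flange giving the same axis, so it stands upright. The hexagon's back edge is parallel to image x, so its flats face yaw 10/70/130°. I'll grip at yaw 70°, keeping the fingertips about 2 mm above the flange.

```bash
python3 - <<'E'
from h import *
q=quat_down(np.radians(70)); x,y=.544,-.1187
move_pose([x,y,.12],q); wait(.1)
print(get_ft_force(),get_ft_torque())
r=movel([x,y,.0225],v=.1,until_force=4); print("contact",r,get_tcp_pos())
command_gripper(0.0); print(get_grip_width(),get_grip_width()*88,get_ft_force(),get_tcp_pos())
save(read_camera("wrist"),"g1.png")
movel([x,y,.09],v=.12); wait(.15)
print(get_grip_width(),get_ft_force(),get_ft_torque(),get_time())
save(read_camera("wrist"),"g2.png"); save(read_camera("scene"),"g2s.png"); save(read_camera("top"),"g2t.png")
a=cv2.imread("pics/g2.png");b=cv2.imread("pics/g2s.png")[110:190,200:300]
cv2.imwrite("pics/g3.png",np.hstack([cv2.resize(a[150:330,150:370],None,fx=2,fy=2),cv2.resize(b,(360,360))[:, :]]))
E
```

```text
[-0.2438 -0.3129  0.2237] [ 0.0438 -0.0625  0.0054]
contact False [ 0.5445 -0.1188  0.023 ]
0.34332046929388355 30.212201297861753 [ 1.0046 -0.819   0.0628] [ 0.544  -0.1187  0.0225]
0.336400630308428 [-0.4233 -0.7445 -0.9903] [-0.0149 -0.0055  0.0091] 10.15
```

View pics/g3.png

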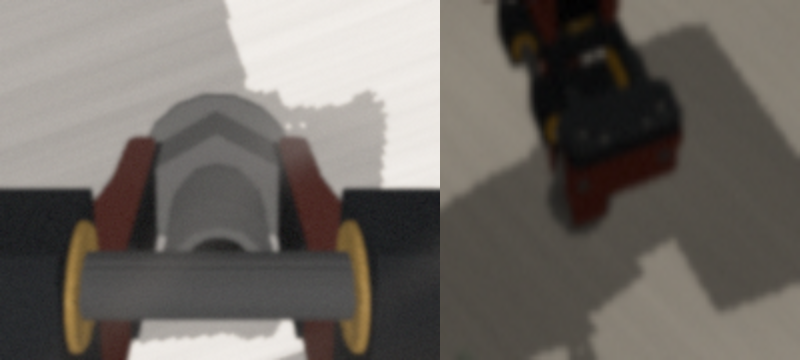

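```bash
python3 - <<'E'
from h import *
i=camera_info("wrist");K=i["intrinsics"];T=i["tool_from_camera"]
for v,z,exp in((150+95/2,.0065,-21.5),(150+95/2,.0025,-21.5),(150+112/2,.0025,-17.3),(150+135/2,-.0175,-17.3)): print(onz(K,T,150+216/2,v,z)*1e3,exp)
E
```

```text
[  0.3962 -20.5923   6.5   ] -21.5
[  0.3997 -21.6789   2.5   ] -21.5
[  0.3929 -16.9167   2.5   ] -17.3
[  0.4028 -17.1771 -17.5   ] -17.3
```

Grip is good: 29.6–30.2 mm wide, flat to flat, within about 0.4 mm of the tool axis. Now to the mouth at yaw 150°, then lower gently to contact.

```bash
cat >> h.py <<'E'
M=np.array([.5549,.1533]); OFF=.0004
def pose(z,yaw,m=None):
    m=M if m is None else m; a=np.radians(yaw); ty=np.array([np.sin(a),-np.cos(a)])
    xy=m-OFF*ty; return [*xy,z],quat_down(a)
def depth(): return (.140-(get_tcp_pos()[2]-.0225))*1e3
E
python3 - <<'E'
from h import *
p,q=pose(.20,150); move_pose(p,q)
p,q=pose(.166,150); movel(p,q,v=.1); wait(.3)
f0=get_ft_force();t0=get_ft_torque();print(get_tcp_pos(),p,f0,t0)
np.save("ft0.npy",[f0,t0])
p,q=pose(.1465,150); r=movel(p,q,v=.015,until_force=3)
print(r,depth(),get_tcp_pos(),p[:2],get_ft_force()-f0,get_ft_torque()-t0,get_joint_pos(),get_time())
save(read_camera("wrist"),"m1.png");save(read_camera("top"),"m1t.png")
a=cv2.imread("pics/m1.png")[150:330,150:370];b=cv2.imread("pics/m1t.png")[160:260,110:210]
cv2.imwrite("pics/m1z.png",np.hstack([cv2.resize(a,(440,360)),cv2.resize(b,(360,360))]))
E
```

```text
[0.555  0.153  0.1665] [np.float64(0.5547), np.float64(0.15295358983848623), 0.166] [0.096  0.8943 0.1071] [ 0.0632  0.0494 -0.0092]
True 7.7405574779815245 [0.5547 0.153  0.1548] [np.float64(0.5547), np.float64(0.15295358983848623)] [ 0.0604 -0.648   5.0075] [-0.036   0.1315 -0.0132] [ 0.2485  0.4385  1.7903  0.0001  0.913  -2.3696] 13.0167
```

View pics/m1z.png

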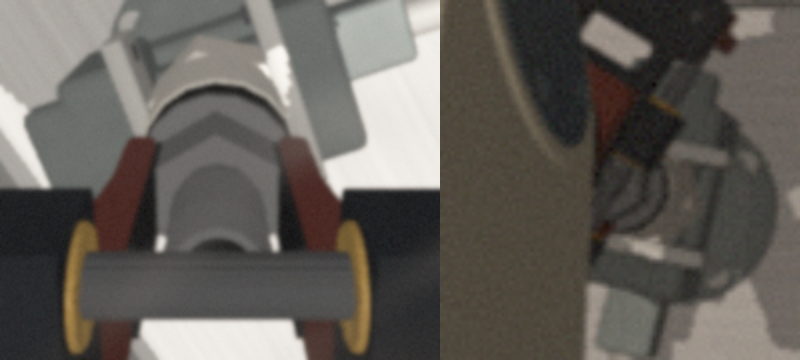

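Contact comes at 7.7 mm tip depth, as expected for ridge ends meeting the thread starts (7.5 mm), with little side force. Now I turn clockwise in small steps, following the descent by force.

```bash
cat > turn.py <<'E'
from h import *
import sys
def run(y,yend,step,stop_tz=9,stop_fz=20,lo=2.0,hi=6.0,tmax=12):
    f0,t0=np.load("ft0.npy"); z=get_tcp_pos()[2]; ts=get_time()
    while y>yend+.01 and get_time()-ts<tmax:
        y-=step; fz=(get_ft_force()-f0)[2]
        lead=14e-3*step/360
        z+= -1.3*lead if fz<lo else (-lead if fz<(lo+hi)/2 else (-.3*lead if fz<hi else lead*.7))
        p,q=pose(z,y); movel(p,q,v=.05)
        f=get_ft_force()-f0;t=get_ft_torque()-t0
        print("y%.0f d%.2f zc%.2f f %s t %s t%.2f"%(y,depth(),(.1625-z)*1e3,f.round(1),t.round(3),get_time()))
        if abs(t[2])>stop_tz or abs(f[2])>stop_fz or np.hypot(*f[:2])>12: print("STOP");break
    return y
E
python3 - <<'E'
from turn import *
run(150,90,10)
E
```

```text
y140 d7.94 zc7.81 f [-0.3 -1.   0.3] t [ 0.053 -0.014 -0.043] t13.44
y130 d8.37 zc8.31 f [-0.4 -0.   0.5] t [ 0.082  0.022 -0.02 ] t13.77
y120 d8.78 zc8.82 f [-0.4 -0.8  0.4] t [ 0.044 -0.013  0.017] t14.09
y110 d9.18 zc9.32 f [ 0.4 -0.3  1.6] t [ 0.073 -0.107 -0.012] t14.42
y100 d9.63 zc9.83 f [ 0.2 -1.5  2.7] t [-0.172 -0.095 -0.031] t14.74
y90 d10.02 zc10.22 f [-0.  -3.3  4.4] t [-0.394 -0.004  0.003] t15.07
```

```bash
python3 - <<'E'
from turn import *
run(90,60,6,lo=0.5,hi=3,stop_tz=.15)
E
```

```text
y84 d10.02 zc9.85 f [ 0.1 -2.1  0.2] t [-0.13  -0.103 -0.032] t15.32
y78 d10.21 zc10.16 f [-0.5 -1.5  1.4] t [-0.221 -0.014 -0.016] t15.58
y72 d10.44 zc10.39 f [-0.  -1.4  1.1] t [-0.136 -0.002  0.067] t15.84
y66 d10.65 zc10.62 f [ 0.6 -1.5  1.2] t [-0.175 -0.005  0.034] t16.10
y60 d10.86 zc10.86 f [-1.5 -1.4 -0.1] t [-0.149  0.042  0.039] t16.36
```

```bash
cat > turn2.py <<'E'
from h import *
def avg(n=8,dt=.02):
    f0,t0=np.load("ft0.npy"); F=[];T=[]
    for _ in range(n):
        wait(dt);F.append(get_ft_force()-f0);T.append(get_ft_torque()-t0)
    return np.mean(F,0),np.mean(T,0),np.std(T,0)[2]/np.sqrt(n)
def steps(y,z,yend,step,tzmax,corr=.00003):
    while y>yend+.01:
        y-=step; z-=14e-3*step/360
        p,q=pose(z,y); movel(p,q,v=.05)
        f,t,s=avg()
        print("y%.0f d%.2f zc%.2f f %s t %s +-%.3f t%.2f w%.4f"%(y,depth(),(.1625-z)*1e3,f.round(1),t.round(3),s,get_time(),get_grip_width()))
        z+=np.clip(corr*f[2]*1.0,-.0003,.0003)   # relieve axial force: pushed up -> raise
        if t[2]>tzmax or np.linalg.norm(f)>25: print("STOP");break
    return y,z
E
python3 - <<'E'
from turn2 import *
print(avg())
print(steps(60,.1625-.01086,24,6,.12))
E
```

```text
(array([-0.5712, -1.5119,  1.313 ]), array([-0.1688,  0.0138,  0.0017]), np.float64(0.009839927937034499))
y54 d11.12 zc11.09 f [-0.3 -1.3  1.2] t [-0.15  -0.002  0.007] +-0.009 t16.88 w0.3448
y48 d11.28 zc11.29 f [-0.2 -1.3  1. ] t [-0.16  -0.023  0.017] +-0.008 t17.27 w0.3396
y42 d11.50 zc11.49 f [-0.3 -1.3  1.3] t [-0.158 -0.03  -0.001] +-0.010 t17.67 w0.3422
y36 d11.73 zc11.69 f [ 0.  -1.2  0.3] t [-0.166 -0.039  0.01 ] +-0.009 t18.06 w0.3409
y30 d11.94 zc11.92 f [-0.2 -1.6  0.3] t [-0.216 -0.019 -0.023] +-0.006 t18.45 w0.3403
y24 d12.16 zc12.14 f [-0.1 -1.5  0.9] t [-0.193 -0.032  0.001] +-0.008 t18.84 w0.3375
(24, np.float64(0.15038580346599956))
```

Torque is still flat at about 0. Continuing.

```bash
python3 - <<'E'
from turn2 import *
print(steps(24,.15038580,-30,6,.07))
E
```

```text
y18 d12.29 zc12.35 f [-0.3 -1.6  1.2] t [-0.27  -0.004 -0.023] +-0.011 t19.23 w0.3382
y12 d12.47 zc12.55 f [-0.4 -2.   2.1] t [-0.337  0.069 -0.01 ] +-0.011 t19.62 w0.3387
y6 d12.61 zc12.72 f [-1.1 -2.8  3.5] t [-0.432  0.13  -0.005] +-0.009 t20.02 w0.3374
y0 d12.76 zc12.85 f [-1.5 -2.9  5. ] t [-0.528  0.252 -0.056] +-0.012 t20.41 w0.3392
y-6 d12.82 zc12.93 f [-1.4 -3.2  5.2] t [-0.567  0.304 -0.021] +-0.009 t20.80 w0.3384
y-12 d12.89 zc13.01 f [-2.7 -3.   5.8] t [-0.562  0.366 -0.038] +-0.007 t21.19 w0.3367
y-18 d12.91 zc13.07 f [-2.2 -3.5  6.3] t [-0.57   0.403 -0.05 ] +-0.007 t21.58 w0.3411
y-24 d12.94 zc13.11 f [-2.6 -2.9  6.3] t [-0.562  0.48  -0.049] +-0.008 t21.98 w0.3379
y-30 d13.06 zc13.16 f [-2.7 -2.5  6. ] t [-0.508  0.497 -0.062] +-0.012 t22.37 w0.3398
(-30, np.float64(0.14952346654559834))
```

Flange met the washer at about 12.3 mm depth, and since then I've been pressing about 6 N with no moment rise yet. The thread has axial play and isn't pulling yet. I'll ease the push and side force and keep turning.

```bash
cat > turn3.py <<'E'
from turn2 import *
def steps3(y,z,m,yend,step,tzmax,fz_t=2.,lead=0.,kz=4e-5,kl=2e-5):
    while y>yend+.01:
        y-=step; z-=lead*step/360
        p,q=pose(z,y,m); movel(p,q,v=.05)
        f,t,s=avg()
        print("y%.0f d%.2f zc%.2f f %s t %s t%.2f w%.4f"%(y,depth(),(.1625-z)*1e3,f.round(1),t.round(3),get_time(),get_grip_width()))
        z+=np.clip(kz*(f[2]-fz_t),-.0004,.0004); m=m+np.clip(kl*f[:2],-.0001,.0001)
        if t[2]>tzmax or np.linalg.norm(f)>25: print("STOP");break
    print(y,z,m.tolist()); return y,z,m
E
python3 - <<'E'
from turn3 import *
steps3(-30,.1495234665,M,-72,6,.08)
E
```

```text
y-36 d13.17 zc12.98 f [-2.9 -2.1  3.7] t [-0.479  0.464 -0.056] t22.76 w0.3382
y-42 d13.25 zc12.91 f [-2.6 -2.1  0.1] t [-0.512  0.419 -0.073] t23.15 w0.3433
y-48 d13.33 zc12.99 f [-2.1 -3.  -2.9] t [-0.714  0.329 -0.003] t23.54 w0.3420
y-54 d13.47 zc13.18 f [-1.7 -4.5 -4.1] t [-1.06   0.297 -0.113] t23.93 w0.3425
y-60 d13.65 zc13.43 f [-2.1 -5.3 -4.8] t [-1.208  0.452 -0.081] t24.32 w0.3373
y-66 d13.86 zc13.70 f [-2.4 -6.1 -4.3] t [-1.212  0.537 -0.125] t24.72 w0.3345
y-72 d14.06 zc13.95 f [-2.9 -5.1 -4. ] t [-1.14   0.631 -0.235] t25.11 w0.3422
-72 0.1483121952250128 [0.5545663675658219, 0.15276439798605548]
```

Since about y=-42° the force has turned to a downward pull and depth follows the lead, so the thread is captured and drawing the washer down. The moment's magnitude is climbing too. Before going further I'll pause, average the moment, and check the side-force influence.

```bash
python3 - <<'E'
from turn3 import *
print(avg(20),get_effort(),depth(),get_ee_rot(),get_joint_pos())
p=get_tcp_pos();q=get_ee_rot();m=R.from_quat([q[1],q[2],q[3],q[0]]).as_matrix();print(np.degrees(np.arctan2(m[1,0],m[0,0])),m[:,2],p)
save(read_camera("wrist"),"n1.png")
a=cv2.imread("pics/n1.png")[120:330,130:390]
cv2.imwrite("pics/n1z.png",cv2.resize(a,None,fx=3,fy=2.8))
E
```

```text
(array([-2.8194, -5.2673, -4.2202]), array([-1.13  ,  0.6407, -0.2399]), np.float64(0.006740845140098386)) [  2.2071 -54.7189 -27.0656   0.9008  -1.3176  -0.2475] 14.082155075626963 [ 0.0002  0.8099 -0.5866 -0.0003] [0.2482 0.4475 1.7937 0.0001 0.9011 1.5018]
-71.8342464384092 [-0.0007 -0.0001 -1.    ] [0.5547 0.1529 0.1484]
```

View pics/n1z.png

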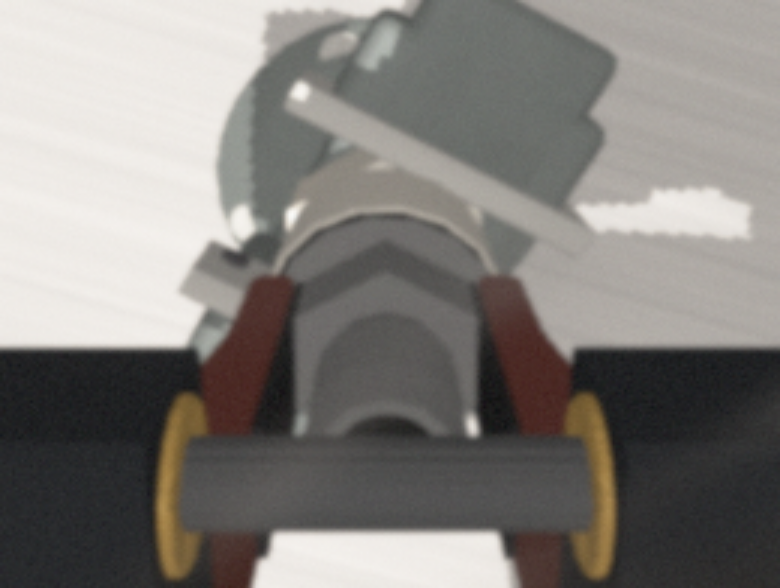

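The moment's sign is odd (it appears to assist the turn) and the side force is growing. I need to rule out the hand touching something, such as the dispenser, before going on.

```bash
python3 - <<'E'
from h import *
s=read_camera("scene");t=read_camera("top");save(s,"o1s.png");save(t,"o1t.png")
a=cv2.imread("pics/o1s.png")[130:380,200:420];b=cv2.imread("pics/o1t.png")[60:310,60:280]
cv2.imwrite("pics/o1.png",cv2.convertScaleAbs(np.hstack([cv2.resize(a,(400,455)),cv2.resize(b,(400,455))]),alpha=1.5))
o=cv2.imread("pics/top0.png");n=cv2.imread("pics/o1t.png")
# dispenser base/head by two views
T=camT("top");S=camT("scene")
print("disp head",tri(ray(*T,127,92),ray(*S,279,272)))
E
```

```text
disp head (array([0.7329, 0.1948, 0.2249]), np.float64(0.0016937707541691473))
```

View pics/o1.png

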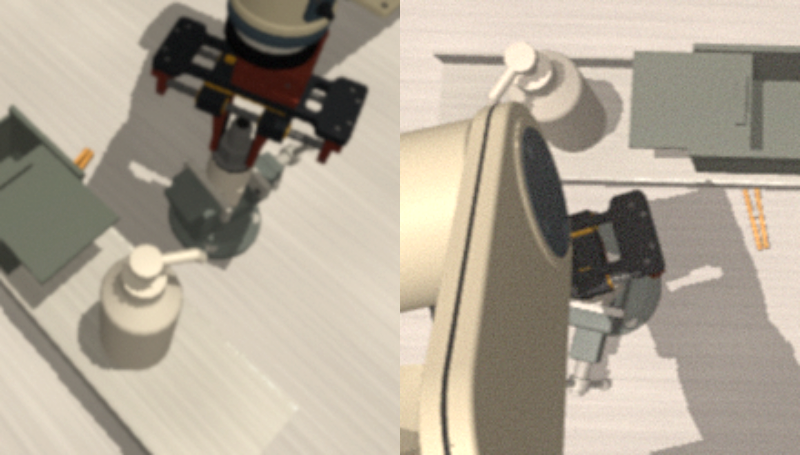

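Both views show the hand clear of the dispenser, vice jaws and handle, so the load comes only from the barb. A tiny wiggle of ±0.7° will show what the moment reading means.

```bash
python3 - <<'E'
from turn3 import *
m=np.array([.55457,.15276]);z=.14842
def rep(s):
    f,t,_=avg(6); j=np.mean([get_joint_pos() for _ in range(4)],0)
    print(s,f.round(2),t.round(3),"yaw",np.degrees(j[0]-j[5]).round(3),"eff6",np.round(get_effort()[5],3),"d%.2f"%depth(),"%.2f"%get_time())
rep("now")
for dy in (.7,0,-.7,0):
    p,q=pose(z,-72+dy,m); movel(p,q,v=.05); rep(dy)
E
```

```text
now [-2.53 -5.21 -4.36] [-1.123  0.629 -0.233] yaw -71.829 eff6 -0.247 d14.09 25.69
0.7 [-2.67 -5.35 -2.98] [-1.117  0.658 -0.1  ] yaw -71.217 eff6 -0.09 d14.06 26.04
0 [-3.31 -4.84 -2.92] [-1.102  0.713  0.173] yaw -71.916 eff6 0.157 d14.04 26.39
-0.7 [-3.5  -4.9  -2.78] [-1.054  0.784  0.163] yaw -72.621 eff6 0.184 d14.07 26.74
0 [-3.35 -5.16 -2.76] [-1.081  0.742 -0.042] yaw -71.953 eff6 -0.052 d14.06 27.09
```

The wiggle shows the reading is plain thread and washer friction. It flips sign with the direction of turning and holds at about 0.17–0.24 N m. Nip depth was about 12.4 mm and it's now at 14.06 mm, so about 1.6–1.7 mm of draw, or 40–43° past the nip. I'll turn 4° more to make the eighth (45°), stop and let go.

```bash
python3 - <<'E'
from turn3 import *
m=np.array([.55457,.15276]);z=.14842-.00015
p,q=pose(z,-76,m); movel(p,q,v=.05)
print(avg(6),depth(),get_joint_pos(),get_time())
command_gripper(0.75); wait(.1); print(get_grip_width(),avg(6)[:2],depth())
p,q=pose(z+.10,-76,m); movel(p,q,v=.1); wait(.3)
print(get_ft_force(),get_time())
K,T=camT("wrist");np.save("Tr.npy",T)
save(read_camera("wrist"),"r1.png")
b=cv2.imread("pics/r1.png");cv2.imwrite("pics/r1z.png",cv2.resize(b[110:260,160:360],(800,600),interpolation=cv2.INTER_CUBIC))
E
```

```text
(array([-3.4899, -4.9087, -2.9208]), array([-1.0766,  0.7962, -0.1132]), np.float64(0.010201009588392339)) 14.262052313196467 [0.2482 0.4477 1.7939 0.0003 0.9005 1.5739] 27.4417
0.7490326532569969 (array([ 0.0311, -0.7459, -0.2849]), array([-0.06  ,  0.1103,  0.0035])) 14.280603314176826
[-0.6503 -0.0845 -0.7564] 29.825
```

View pics/r1z.png

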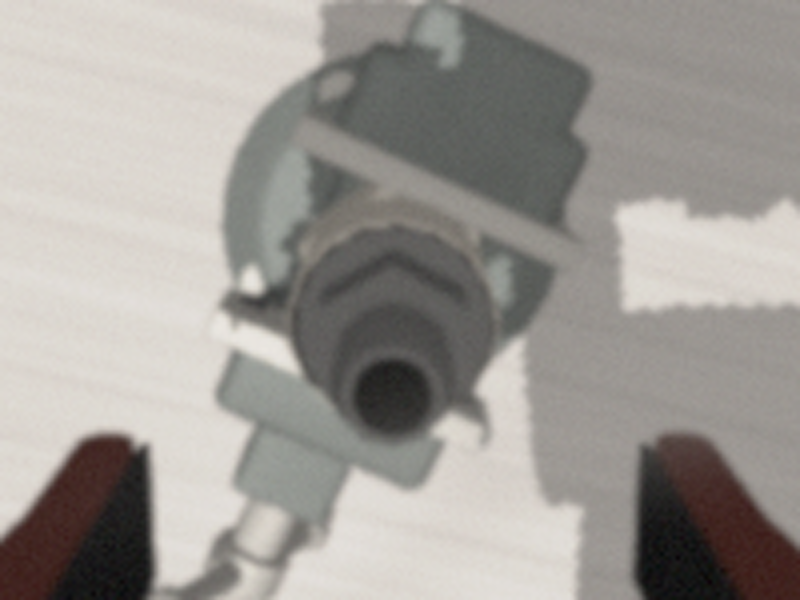

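Wrist view after release: the barb sits in the coupling with its flange on the rim, hole at about (258,209), corner still toward image up, so it has not turned back. Next is an upright check, and that the other things haven't moved.

```bash
python3 - <<'E'
from h import *
K=camera_info("wrist")["intrinsics"];T=np.load("Tr.npy")
print("hole",onz(K,T,160+393/4,110+397/4,.1978)," flange L/R",onz(K,T,160+291/4,110+318/4,.1458),onz(K,T,160+497/4,110+318/4,.1458),"front",onz(K,T,160+394/4,110+226/4,.1458))
p=get_tcp_pos(); movel([p[0],p[1],.32],v=.2)
q=quat_down(np.radians(60)); move_pose([.35,.45,.30],q); wait(.2); print(get_time())
s=read_camera("scene");t=read_camera("top");save(s,"f_s.png");save(t,"f_t.png")
S=camT("scene");Tt=camT("top")
for P in([.5549,.1533,.1978],): print(proj(*S,P),proj(*Tt,P))
a=cv2.imread("pics/f_s.png");b=cv2.imread("pics/f_t.png")
cv2.imwrite("pics/f.png",np.hstack([cv2.resize(a,(400,300)),cv2.resize(b,(400,300))]))
cv2.imwrite("pics/fz.png",cv2.convertScaleAbs(np.hstack([cv2.resize(a[170:270,280:380],(400,400)),cv2.resize(b[170:270,110:210],(400,400))]),alpha=1.5))
E
```

```text
hole [0.556  0.1534 0.1978]  flange L/R [0.5523 0.1749 0.1458] [0.5629 0.1321 0.1458] front [0.5769 0.1583 0.1458]
32.1083
[333.5752 196.8458] [151.1297 207.6792]
```

View pics/f.png

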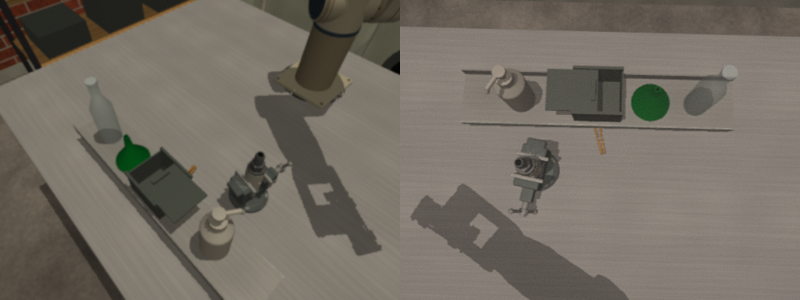

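View pics/fz.png

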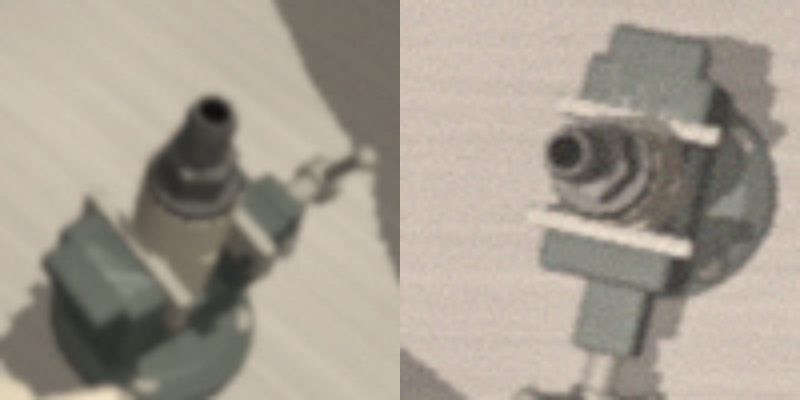

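The tail hole is at (333,197) in the scene view and (151,208) in the top view. That matches the prediction for an upright barb at 14.2 mm depth, (333.6,196.8) and (151.1,207.7), and the other things stand where they were. Handing in.

```bash
python3 -c "
from station import *
job_done();print(get_time())"
```

```text
the job is handed in; nothing more can be done
the job is handed in; nothing more can be done
```

The barb is screwed into the coupling to about 45° past the nip, then released, and the job is handed in. The clock was about 32 s at my last check, and the gripper was well clear and touching nothing.

**What I did:** I gripped the barb on its hexagon flats. The thread ends met the coupling's thread at 7.7 mm tip depth. I turned it clockwise 226° in one grip until the flange met the washer and the thread drew it down, then took it to about 45° past that point.

**Last checks:**
- **Seating:** the TCP gave a tip depth of about 14.26 mm, against first washer contact at about 12.4 mm, so the washer is squeezed about 1.8 mm.
- **Upright:** after release, the tail hole appeared within about 0.6 pixel of where an upright barb at that depth should be, in both fixed views. The barb had not turned back.
- **Other things:** by eye in both fixed views, they had not moved.

**What was uncertain:**
- **Moment reading:** it was not a clean stiffening signal, because its sign flipped with how the wrist settled. A small wiggle showed friction of about 0.17–0.24 N m. I placed the eighth turn mainly from depth and the 14 mm lead; the moment alone suggested about 30–45° before the last 4°. I'd put the angle at 45° within about 6–10°.
- **Push on the washer:** I pressed it with up to about 6 N before the thread began to pull.
- **Side force:** about 6 N built up while tightening, and it vanished on release.

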